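# Turn a flanged stub over in the snap-shut turnover cradle

## Task

Turn the small flanged stub over with the turnover cradle: press it, flange down, into the sprung jaws of the open leaf until it snaps home, then swing the leaf right over to the other side and press it down until the two side clips snap over it, so that the stub ends up held upside down in the closed cradle. Leave the other flange, the drinking glass and the gauge head where they are, and let go of everything.

Things in the scene. Friction and masses are not known exactly. Their poses are not given: they have to be found in the camera images.
- stub_mid (a point): Flanged stub, bare aluminium, about 160 g, to be turned over: flange 55 mm diameter, 12 mm thick, both rims bevelled 4 mm at 45 degrees; on it a plain round neck 26 mm diameter, 40 mm tall; 52 mm high overall. Starts standing on the table, neck up. Point: on its axis half-way up, 26 mm above the flange's underside; z runs from flange to neck. Yaw does not matter.
- hinge (a point): Middle of the hinge axis of the fixed turnover cradle (dark steel base plate 150 x 235 x 12 mm), 60 mm above the table. x lies along the hinge axis, level; y points level to the closed side, where the leaf must end; z up. The leaf starts lying open on the -y side. Below the closed leaf there is free room for the stub.
- leaf (a joint): Leaf angle, rad: pi = open, level on the hinge's -y side (start); 0 = closed, level on the +y side. Damped hinge (0.3 N m s/rad), leaf 0.3 kg: it falls slowly by itself and stops unlatched on the clips at about 0.13 rad. From there about 10 N more, down on the bar, snaps it through to 0.
- leaf_seat (a point): Seat: where the middle of the flange's underside goes, in the leaf (aluminium frame 110 mm wide, square window). 58 mm from the hinge axis; leaf open: 14 mm below it, 46 mm above the table. Axes turn with the leaf: z up when closed, down when open; y from hinge to bar. Black ledges 9 mm high locate the flange along y, 2 mm play each side.
- jaw_mid (a point): Midway between the leaf's two sprung steel roller jaws, 12 mm from the seat along its axis. Rollers lie at x = +-28 mm, yield along x, tops 16 mm above the seat (leaf open). A flange set between them rests 13 mm too high; about 11 N down snaps it under the rollers onto the seat. Seated, the neck's end is 52 mm above the seat.
- leaf_bar (a point): Middle of the leaf's handle bar: round dark steel, 10 mm diameter, 90 mm long between two side arms, parallel to the hinge axis, 145 mm from it; 60 mm above the table when open or closed. 45 mm free between bar and leaf frame, nothing below it. Gripped from above it can be carried over its half circle, turning between the fingers.
- clip_mid (a point): Midway between the two fixed flat steel spring clips on the closed side, 85 mm from the hinge axis. They stand 62 mm either side of this point with small roller heads 76 mm above the table, yield sideways and snap over noses on the leaf's sides in its last 0.12 rad of closing.
- wide_flange: Bystander: a larger, squat flange, 75 mm diameter, 12 mm thick with a 40 mm wide, low stub, 30 mm high overall; origin under its centre. Leave it.
- glass: Bystander: empty drinking glass, 76 mm diameter, 100 mm high; origin under its centre. Leave it.
- gauge_head: Bystander: steel gauge head, a plain upright cylinder 36 mm diameter, 75 mm high; origin under its centre. Leave it.
Mind the look-alikes: they are no part of the job. Leave any purple look-alike of the part that bears stub_mid alone.

How it is judged:
By the outcome, as a careful person would: the job done as asked, in the order asked, and still so for the second after the job is handed in, with the robot touching nothing.
It also fails if it takes over 64 s, if anything falls off the work surface, if the arm or the gripper's body presses on something with over 40 N, if the wrist force passes 120 N, or if a joint passes its speed limit or range.

## Robot

A 6-joint arm with a two-finger parallel gripper is mounted at the origin on the work surface. World frame = base frame: x ahead of the robot, y to its left, z up, the work surface at z = 0. Lengths are in m, angles in rad, forces in N, time in s.
With the tool pointing down it reaches from about 0.35 to 1 m from the base axis. Payload 7.1 kg.
Tool frame: the origin (TCP) lies midway between the tips of the shut fingers; the grasp point (between the pads) lies 19 mm behind it; z points along the fingers, y is the direction in which the jaws open and shut (so a half turn about z gives the same grasp; the last joint's range is limited). The gripper opens to 85 mm and grips with 20 to 120 N. Pads are 22 mm wide; open, the fingers measure 114 mm over their backs; the gripper's body (76 mm by 85 mm) begins 54 mm behind the grasp point. The pads swing forward as they close: fully open they stand 13 mm farther back than shut.
Start: joints at [1.196, 0.423, 1.63, -0, 1.089, -0.019], TCP at [0.218, 0.586, 0.231] pointing down, gripper open.
Joint ranges: [-3, 3], [-0.9, 2.11], [0.09, 2.58], [-1.31, 4.45], [0.11, 2.69], [-2.54, 2.54]. Speed limits (rad/s): [2.39, 2.39, 3.01, 3.14, 3.14, 3.14].

## Interface

Orientations are given as a 3x3 rotation matrix whose columns are the frame's x, y, z axes.
In Python, from workcell import bot, snapshot gives the robot as it stands. The module is installed in compiled form; this text tells all that it offers.
- The arm moves only by the shell command python3 -m creep 'ROWS'. ROWS is text: rows parted by semicolons, each of 7 numbers parted by spaces: the gripper command: -1 is fully open, 1 is shut, values between are in proportion, then the shift along the tool's x, y, z in mm, then the turn, a rotation vector about the tool's x, y, z in rad. In form: hand x y z wx wy wz; .... A call has 1 to 20 rows; each row shifts and turns the commanded pose from where the row before left it, along the tool's axes as they then stand; what a row does not reach is not made up. A row lasts 1/12 s, in which the tool goes at most 41.7 mm and 7.16 degrees, less where a joint would pass 70% of its speed; a pose out of reach is approached as far as the arm can. A call with a gripper value outside its range is refused whole. The fingers move at their own pace and stop on an object; the grip force is fixed at half the most. Time passes only in rows, so rows that do not move let the fingers close. It gives the time, the measured TCP pose, the force and the opening at its end, in the units of the state.
- bot.observe(): the state, without advancing time (a new reading comes with each control period).
- snapshot(name): name is "scene" or "side" or "wrist"; returns a dict with "img" (400x640x3 uint8, red, green, blue), "range_z" (400x640 float32, m along the optical axis (not along the pixel's ray), 0 where there is no reading), "camera_matrix" (3x3 intrinsics, pixels), "R" (3x3) and "t" (3): a world point X has camera coordinates R X + t; the wrist camera has in their place "T_tool_cam" (4x4, takes a point from camera to tool coordinates, whose origin is the TCP and whose axes are the flange's). Camera axes: x right, y down, z forward; pixel columns grow to the right and rows downward; lengths in m; the calibration is good to about 2 mm. A picture is of the moment at which its call begins: read the wrist's pose just before it.
- bot.close_job(): hands the job in, once; it reports no verdict.
The state is a dict: "time_s": time; "joints": joint angles; "dq": joint speeds; "effort": joint torques, N m; "position": TCP position; "eef_rot": TCP orientation; "ft_force": force on the tool from outside, world axes, zero at the start; "moment": the same for the moment, N m; "grip_width": finger opening in m.
Only numpy, scipy, OpenCV 4.12 (cv2) and the standard library are available. Lean on these libraries where they do the work, as an engineer would, in place of code of your own. Each camera call takes 0.05 s, during which the arm holds its last target.

## Working session

There is one attempt and no reset: what is moved stays moved. The work goes in short steps, Python scripts to look and compute and a shell command to move; the robot and the scene stay as the last step left them, time stands still between calls to the robot, and variables do not carry over. Pictures are saved under pics/ and viewed, and the job is handed in when it is done.

```bash
mkdir -p pics
python3 - <<'E'
from workcell import bot, snapshot
import cv2, numpy as np
print(bot.observe())
for n in ["scene","side"]:
    s=snapshot(n); cv2.imwrite(f"pics/{n}0.png",s["img"][:,:,::-1]); np.savez(f"{n}0.npz",**s)
    print(n,s["camera_matrix"],s["R"],s["t"])
E
```

```text
{'time_s': 0.0, 'joints': array([ 1.19600499e+00,  4.23808487e-01,  1.63071001e+00,  1.31035474e-05,
        1.08861605e+00, -1.90142158e-02]), 'dq': array([ 0.00056261, -0.00086472,  0.00087958, -0.00057166,  0.00071272,
       -0.00037183]), 'effort': array([-2.28503537e-03, -5.57381129e+01, -2.81734675e+01, -1.36608446e-04,
        7.30683154e-03, -1.54819816e-05]), 'position': array([0.21747511, 0.5853456 , 0.23055804]), 'eef_rot': array([[-9.37373955e-01,  3.48324184e-01, -5.75259277e-04],
       [ 3.48324656e-01,  9.37372865e-01, -1.43061595e-03],
       [ 4.09143024e-05, -1.54139912e-03, -9.99998811e-01]]), 'ft_force': array([-0.51290895,  0.06421132, -0.77262997]), 'moment': array([-0.02750888,  0.05933628, -0.01231067]), 'grip_width': 0.08509932757746343}
scene [[403.27658718   0.         324.12789588]
 [  0.         403.27658718 203.71764101]
 [  0.           0.           1.        ]] [[ 0.07125145  0.9972883   0.01841955]
 [ 0.66495528 -0.03372727 -0.74612126]
 [-0.74347677  0.0654104  -0.66555524]] [ 0.02379713 -0.30511662  1.69515496]
side [[462.6127597    0.         312.14134076]
 [  0.         462.6127597  203.63486352]
 [  0.           0.           1.        ]] [[ 0.94141692 -0.33713367  0.00866458]
 [-0.21264011 -0.61332897 -0.76066534]
 [ 0.26176014  0.71426078 -0.64908641]] [-0.55222645  0.1286945   1.26092444]
```

View pics/scene0.png

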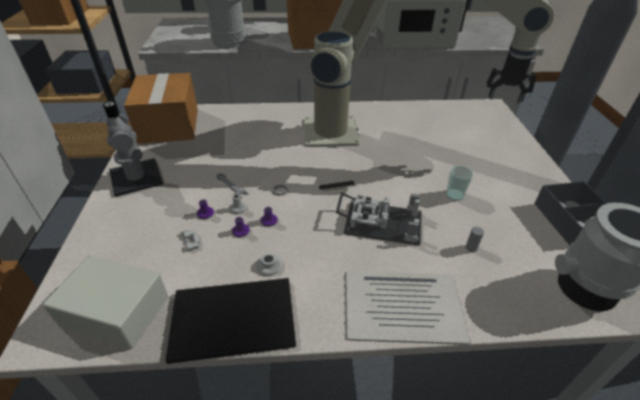

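View pics/side0.png

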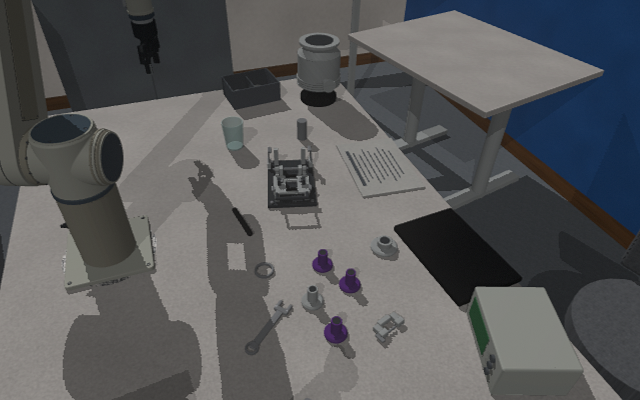

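Candidates in the scene view: the grey stub at (238,203), purple look-alikes at (205,209), (241,227) and (269,216), and the squat wide flange at (268,263). The bare grey one with the narrow neck at (238,203), which is (313,295) in the side view, fits the description. I'll confirm it in enlarged crops.

Run:
```python
import cv2, numpy as np
a=np.load("side0.npz")["img"][:,:,::-1]; b=np.load("scene0.npz")["img"][:,:,::-1]
c1=cv2.resize(a[230:350,260:420],None,fx=5,fy=5,interpolation=cv2.INTER_CUBIC)
cv2.imwrite("pics/c1.png",c1)
cv2.imwrite("pics/c2.png",cv2.resize(a[130:240,210:350],None,fx=5,fy=5,interpolation=cv2.INTER_CUBIC))
cv2.imwrite("pics/c3.png",cv2.resize(b[170:280,320:480],None,fx=5,fy=5,interpolation=cv2.INTER_CUBIC))
```

```text
(no output)
```

View pics/c1.png

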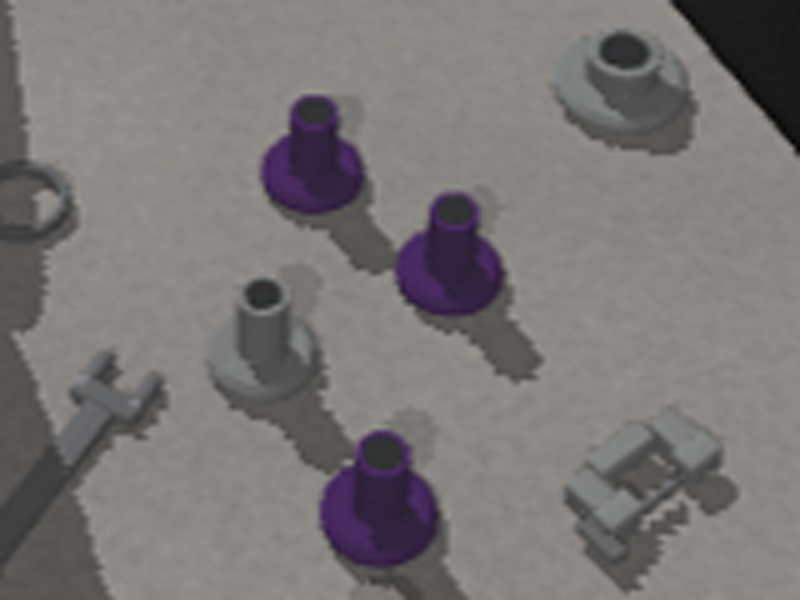

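View pics/c2.png

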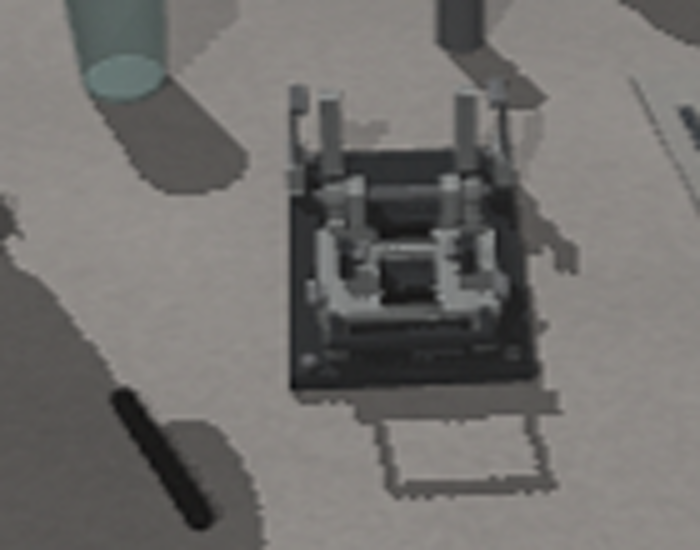

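View pics/c3.png

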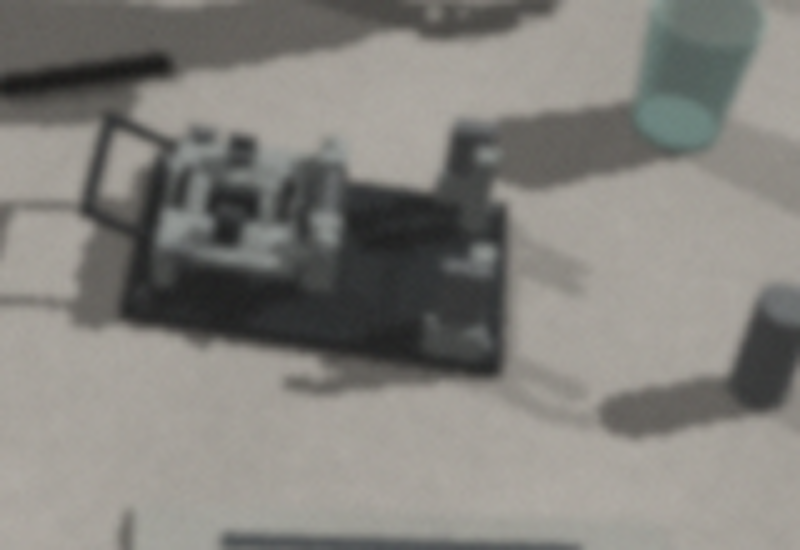

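```bash
cat > h.py <<'E'
import numpy as np, cv2
def cloud(s,R=None,t=None):
    K=s["camera_matrix"]; z=s["range_z"]; v,u=np.mgrid[:z.shape[0],:z.shape[1]]
    P=np.stack([(u-K[0,2])/K[0,0]*z,(v-K[1,2])/K[1,1]*z,z],-1)
    R=s["R"] if R is None else R; t=s["t"] if t is None else t
    return (P-t)@R          # R^T (p - t)
def ray(s,u,v,h,R=None,t=None):
    R=s["R"] if R is None else R; t=s["t"] if t is None else t
    d=R.T@(np.linalg.inv(s["camera_matrix"])@np.array([u,v,1.])); c=-R.T@t
    return c+d*(h-c[2])/d[2]
def wrist_Rt(s,o):
    T=np.eye(4);T[:3,:3]=o["eef_rot"];T[:3,3]=o["position"]
    M=np.linalg.inv(T@s["T_tool_cam"]); return M[:3,:3],M[:3,3]
E
python3 - <<'E'
from h import *
for n,(u,v) in dict(side=(313,288.8),scene=(238,194)).items():
    s=np.load(n+"0.npz"); print(n,"stub",ray(s,u,v,.052))
    P=cloud(s); img=s["img"].astype(int); val=img.max(-1); ok=(s["range_z"]>0)
    r=P[...,0]
    roi=ok&(abs(P[...,0]-r).all()if False else ok)
    m=ok&(P[...,2]>.004)&(P[...,2]<.02)&(val<75)&(P[...,0]>.3)&(P[...,0]<.9)&(abs(P[...,1])<.5)
    k,l,st,c=cv2.connectedComponentsWithStats(m.astype(np.uint8))
    for i in range(1,k):
        if st[i,4]>150:
            q=P[l==i]; print(n,st[i],q.mean(0).round(3),cv2.minAreaRect(q[:,:2].astype(np.float32)))
    # stub
    X=ray(s,u,v,.052)
    m=ok&(P[...,2]>.045)&(np.hypot(P[...,0]-X[0],P[...,1]-X[1])<.03); q=P[m]; print("top",q.mean(0),len(q))
    m=ok&(P[...,2]>.006)&(np.hypot(P[...,0]-X[0],P[...,1]-X[1])<.04); q=P[m]; print(q.min(0),q.max(0))
s=np.load("side0.npz")
print([ray(s,u,v,.012).round(3) for u,v in [(268,207.6),(318,205),(312.6,159.6),(268.5,161.5)]])
s=np.load("scene0.npz")
print([ray(s,u,v,.012).round(3) for u,v in [(421,210),(420,243),(345.6,232.4)]])
E
```

```text
side stub [ 0.46429448 -0.34622926  0.052     ]
side [268 160  49  48 883] [0.55  0.1   0.012] ((0.5581690073013306, 0.12137721478939056), (0.24022772908210754, 0.14844173192977905), 74.39405822753906)
side [232 208  21  28 173] [ 0.366 -0.018  0.014] ((0.36681291460990906, -0.012105323374271393), (0.016456807032227516, 0.12715134024620056), 9.509861946105957)
side [ 394  214   99   92 3129] [ 0.833 -0.332  0.017] ((0.8420636653900146, -0.32504767179489136), (0.13113975524902344, 0.30058902502059937), 3.3375625610351562)
side [254 317  26  35 200] [ 0.328 -0.394  0.007] ((0.329689085483551, -0.39192816615104675), (0.0988682359457016, 0.02088305912911892), 43.760650634765625)
top [ 0.46267967 -0.34693396  0.05146236] 85
[ 0.43534199 -0.37360562  0.00637576] [ 0.49035685 -0.31810196  0.05612241]
scene stub [ 0.4529853  -0.33596475  0.052     ]
scene [319 180  36   9 151] [ 0.369 -0.006  0.012] ((0.36787912249565125, -0.006391972303390503), (0.016977977007627487, 0.12794359028339386), 9.046954154968262)
scene [ 344  207   77   38 1369] [0.584 0.133 0.012] ((0.5606400966644287, 0.1235884577035904), (0.23124776780605316, 0.14823535084724426), 74.50857543945312)
scene [ 171  279  122   47 4109] [ 0.845 -0.318  0.017] ((0.8434346914291382, -0.32047420740127563), (0.126180961728096, 0.2991141080856323), 2.773160696029663)
top [ 0.46554573 -0.33926256  0.05103236] 46
[ 0.43616047 -0.36714626  0.00618354] [ 0.49001787 -0.31432574  0.05503567]
[array([0.453, 0.019, 0.012]), array([ 0.598, -0.019,  0.012]), array([0.663, 0.21 , 0.012]), array([0.518, 0.248, 0.012])]
[array([0.516, 0.257, 0.012]), array([0.661, 0.217, 0.012]), array([ 0.605, -0.001,  0.012])]
```

Run:
```python
from workcell import snapshot,bot
import cv2
s=snapshot("wrist"); print(s["T_tool_cam"].round(3), s["camera_matrix"].round(1)); cv2.imwrite("pics/w0.png",s["img"][:,:,::-1])
```

```text
[[ 0.001 -0.964 -0.264  0.067]
 [ 1.     0.001  0.001 -0.   ]
 [-0.    -0.264  0.964 -0.143]
 [ 0.     0.     0.     1.   ]] [[358.6   0.  310.5]
 [  0.  358.6 206.3]
 [  0.    0.    1. ]]
```

```bash
python3 -m creep '-1 -32.4 -21.7 -3.3 0 0 0;-1 -32.4 -21.7 -3.3 0 0 0;-1 -32.4 -21.7 -3.3 0 0 0;-1 -32.4 -21.7 -3.3 0 0 0;-1 -32.4 -21.7 -3.3 0 0 0;-1 -32.4 -21.7 -3.3 0 0 0;-1 -32.4 -21.7 -3.3 0 0 0;-1 -32.4 -21.7 -3.3 0 0 0;-1 -32.4 -21.7 -3.3 0 0 0;-1 -32.4 -21.7 -3.3 0 0 0;-1 -32.4 -21.7 -3.3 0 0 0;-1 -32.4 -21.7 -3.3 0 0 0;-1 -32.4 -21.7 -3.3 0 0 0;-1 -32.4 -21.7 -3.3 0 0 0;-1 -32.4 -21.7 -3.3 0 0 0;-1 0 0 0 0 0 -0.084;-1 0 0 0 0 0 0;-1 0 0 0 0 0 0'
cat > w.py <<'E'
import sys
from workcell import snapshot,bot
from h import *
n=sys.argv[1]
o=bot.observe(); s=snapshot("wrist"); R,t=wrist_Rt(s,o)
cv2.imwrite(f"pics/{n}.png",s["img"][:,:,::-1]); np.savez(n+".npz",**s,Rw=R,tw=t)
print(o["time_s"],o["position"].round(4),o["eef_rot"].round(4).tolist(),o["grip_width"],o["ft_force"].round(1),o["joints"].round(2))
E
python3 w.py w1
```

```text
time_s: 1.65
position: [0.5594, 0.1112, 0.2804]
eef_rot: [[-0.962, 0.271, -0.001], [0.271, 0.962, 0.0], [0.001, -0.0, -1.0]]
ft_force: [-0.5, 0.7, -0.6]
grip_width: 0.0853
1.65 [0.5594 0.1112 0.2804] [[-0.9625, 0.2713, -0.0012], [0.2713, 0.9625, 0.0], [0.0012, -0.0003, -1.0]] 0.0853161486645988 [-0.5  0.7 -0.6] [ 0.18  0.29  1.71  0.    1.15 -1.12]
```

View pics/w1.png

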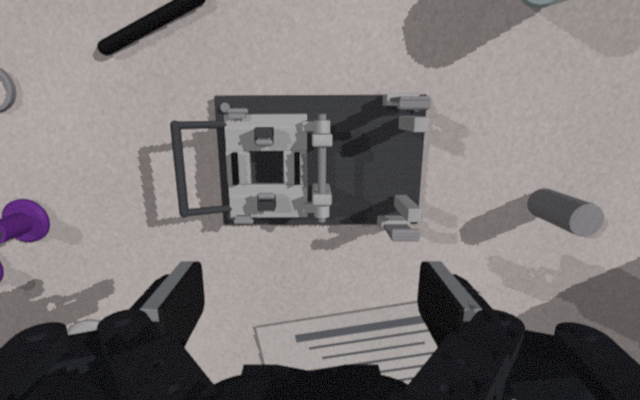

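Run:
```python
from h import *
s=np.load("w1.npz"); R,t=s["Rw"],s["tw"]
g=lambda u,v,h: ray(s,u,v,h,R,t)[:2].round(4)
print("bar",g(177.5,125,.06),g(184,212,.06)); print("hinge",g(322,126,.06),g(322,196,.06))
print("plate",[g(u,v,.012) for u,v in [(216,96),(425,95.5),(422,225),(222,224)]])
print("rollers",g(264,135,.06),g(266,202,.06)); print("window",g(235,168,.055),g(300,168,.055))
P=cloud(s,R,t)
yh=np.array([.2713,.9625]);xh=np.array([.9625,-.2713])
z=P[...,2]; v,u=np.mgrid[:400,:640]
for name,lo,hi,box in [("bar",.045,.075,(165,195,135,205)),("hingerod",.05,.08,(315,330,140,185))]:
    m=(z>lo)&(z<hi)&(u>box[0])&(u<box[1])&(v>box[2])&(v<box[3]); q=P[m]
    print(name,len(q),np.median(q,0).round(4),cv2.fitLine(q[:,:2].astype(np.float32),cv2.DIST_HUBER,0,.01,.01).ravel().round(4), "y'",np.median(q[:,:2]@yh).round(4))
m=(z>.008)&(z<.016)&(u>200)&(u<440)&(v>80)&(v<240); print(cv2.minAreaRect(P[m][:,:2].astype(np.float32)))
# clips
m=(z>.06)&(u>380)&(u<440)&(v>80)&(v<250);
k,l,st,c=cv2.connectedComponentsWithStats(m.astype(np.uint8))
for i in range(1,k):
    if st[i,4]>20: print(st[i],P[l==i].mean(0).round(4),P[l==i].max(0).round(4))
cv2.imwrite("pics/w1c.png",cv2.resize(s["img"][85:235,160:440,::-1],None,fx=2.8,fy=2.8,interpolation=cv2.INTER_CUBIC))
```

```text
bar [ 0.4749 -0.002 ] [ 0.5606 -0.028 ]
hinge [0.5145 0.1353] [0.5832 0.1166]
plate [array([0.4546, 0.0327]), array([0.5161, 0.2534]), array([0.6622, 0.2216]), array([ 0.5957, -0.0101])]
rollers [0.5073 0.0774] [0.5736 0.0585]
window [0.5314 0.0376] [0.5496 0.1023]
bar 719 [ 0.5166 -0.015   0.0641] [ 0.9677 -0.2522  0.5162 -0.0143] y' 0.1261
hingerod 384 [0.5467 0.1257 0.0638] [ 0.9597 -0.281   0.5472  0.1259] y' 0.2698
((0.5563122034072876, 0.12308640778064728), (0.23522497713565826, 0.14921557903289795), 74.3043441772461)
[395  96  36  15 468] [0.5159 0.221  0.0795] [0.5253 0.2372 0.4231]
[409 117  20  16 288] [0.5369 0.2233 0.0762] [0.5459 0.2334 0.4231]
[403 205  19  17 264] [0.6225 0.2005 0.073 ] [0.6324 0.21   0.4231]
[388 229  32  13 388] [0.6399 0.1867 0.0805] [0.6503 0.2027 0.4231]
```

View pics/w1c.png

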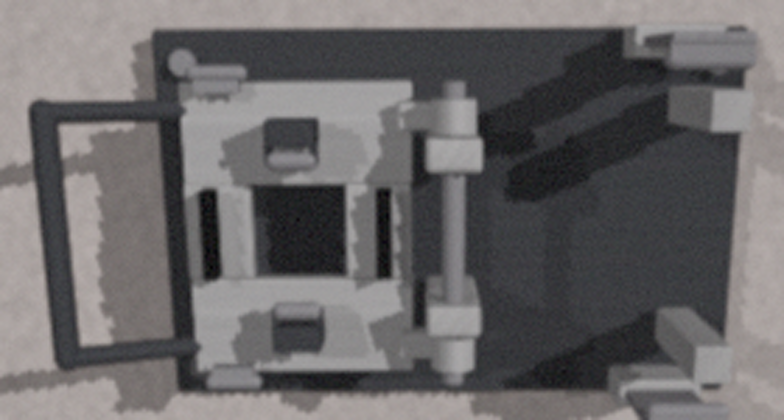

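```bash
python3 -m creep '-1 -6.8 -38.8 6 0 0 0;-1 -6.8 -38.8 6 0 0 0;-1 -6.8 -38.8 6 0 0 0;-1 -6.8 -38.8 6 0 0 0;-1 -6.8 -38.8 6 0 0 0;-1 -6.8 -38.8 6 0 0 0;-1 -6.8 -38.8 6 0 0 0;-1 -6.8 -38.8 6 0 0 0;-1 -6.8 -38.8 6 0 0 0;-1 -6.8 -38.8 6 0 0 0;-1 -6.8 -38.8 6 0 0 0;-1 -6.8 -38.8 6 0 0 0;-1 0 0 0 0 0 0;-1 0 0 0 0 0 0'
python3 w.py w2
```

```text
time_s: 2.87
position: [0.5131, -0.3592, 0.208]
eef_rot: [[-0.963, 0.271, -0.001], [0.271, 0.963, 0.001], [0.001, 0.001, -1.0]]
ft_force: [-0.3, 0.1, 0.1]
grip_width: 0.0855
2.8667 [ 0.5131 -0.3592  0.208 ] [[-0.9625, 0.2712, -0.001], [0.2712, 0.9625, 0.001], [0.0012, 0.0007, -1.0]] 0.08546208797720765 [-0.3  0.1  0.1] [-0.63  0.45  1.64  0.    1.05 -1.93]
```

View pics/w2.png

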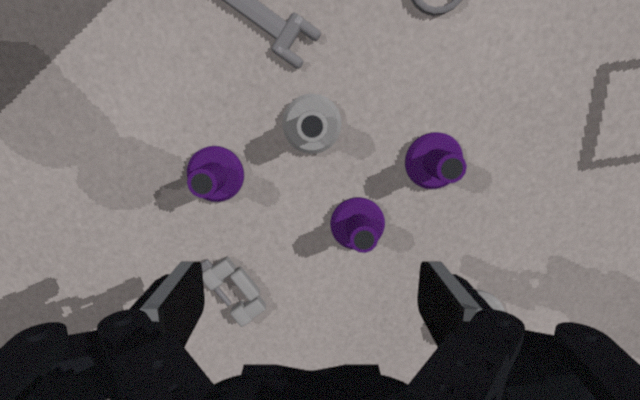

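The wrist view shows the grey stub with its top rim at (312,126). The purple ones are at (202,183), (451,169) and (363,240).

Run:
```python
from h import *
s=np.load("w2.npz"); R,t=s["Rw"],s["tw"]
yh=np.array([.2706,.9627]);xt=np.array([-.9627,.2706])
hsv=cv2.cvtColor(s["img"],cv2.COLOR_RGB2HSV)
P=cloud(s,R,t)
X0=ray(s,312,126,.052,R,t)[:2]
m=(P[...,2]>.048)&(P[...,2]<.057)&(np.hypot(P[...,0]-X0[0],P[...,1]-X0[1])<.025); q=P[m]
b=cv2.minEnclosingCircle(q[:,:2].astype(np.float32)); print("top depth",q.mean(0),b)
m=(P[...,2]>.008)&(P[...,2]<.015)&(np.hypot(P[...,0]-X0[0],P[...,1]-X0[1])<.045); q=P[m]
print("flange",cv2.minEnclosingCircle(q[:,:2].astype(np.float32)))
T=np.array([.5131,-.3592])
for u,v in [(312,126),(202,183),(451,169),(363,240)]:
    X=ray(s,u,v,.052,R,t)[:2]; d=X-X0; print(X.round(4),"rel tool x,y",(d@xt).round(3),(d@yh).round(3), "from tcp",((X-T)@xt).round(4),((X-T)@yh).round(4))
```

```text
top depth [ 0.46243183 -0.34464691  0.05233468] ((0.4625292718410492, -0.3447414040565491), 0.012850464321672916)
flange ((0.46271419525146484, -0.34481459856033325), 0.027504777535796165)
[ 0.4626 -0.344 ] rel tool x,y 0.0 0.0 from tcp 0.0527 0.001
[ 0.4828 -0.4466] rel tool x,y -0.047 -0.093 from tcp 0.0055 -0.0923
[ 0.5282 -0.2411] rel tool x,y -0.035 0.117 from tcp 0.0175 0.1178
[ 0.5699 -0.3271] rel tool x,y -0.099 0.045 from tcp -0.046 0.0463
```

```bash
python3 -m creep '-1 26.3 0.2 20 0 0 0;-1 26.3 0.2 20 0 0 0;-1 0 0 35 0 0 0;-1 0 0 35 0 0 0;-1 0 0 35 0 0 0;-1 0 0 25 0 0 0;-1 0 0 20 0 0 0;-1 0 0 0 0 0 0;1 0 0 0 0 0 0;1 0 0 0 0 0 0;1 0 0 0 0 0 0;1 0 0 0 0 0 0;1 0 0 0 0 0 0;1 0 0 0 0 0 0'
python3 w.py w3
```

```text
time_s: 4.08
position: [0.4637, -0.3449, 0.0204]
eef_rot: [[-0.963, 0.269, 0.002], [0.269, 0.963, -0.001], [-0.002, -0.001, -1.0]]
ft_force: [0.2, 2.5, 7.9]
grip_width: 0.0245
4.0833 [ 0.4637 -0.3449  0.0204] [[-0.9632, 0.2686, 0.0018], [0.2686, 0.9632, -0.0012], [-0.002, -0.0007, -1.0]] 0.024507415851488502 [0.2 2.5 7.9] [-0.66  0.67  1.83  0.    0.64 -1.96]
```

View pics/w3.png

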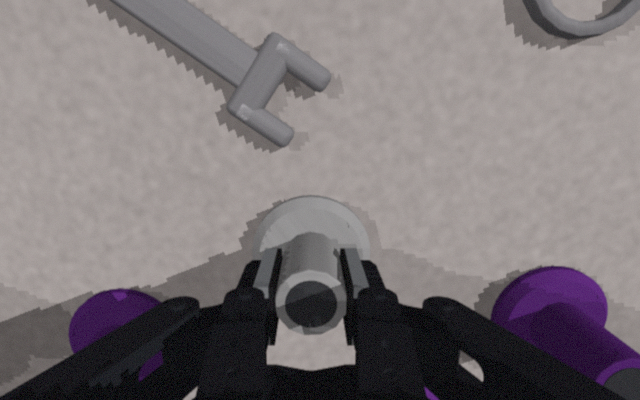

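```bash
python3 -m creep '1 0 0 -15 0 0 0;1 0 0 -35 0 0 0;1 0 0 -40 0 0 0;1 0 0 -40 0 0 0;1 3.05 34.8 -10 0 0 0;1 3.05 34.8 0 0 0 0;1 3.05 34.8 0 0 0 0;1 3.05 34.8 0 0 0 0;1 3.05 34.8 0 0 0 0;1 3.05 34.8 0 0 0 0;1 3.05 34.8 0 0 0 0;1 3.05 34.8 0 0 0 0;1 3.05 34.8 0 0 0 0;1 3.05 34.8 0 0 0 0;1 3.05 34.8 0 0 0 0;1 3.05 34.8 0 0 0 0;1 0 0 0 0 0 0;1 0 0 0 0 0 0;1 0 0 0 0 0 0'
python3 w.py w4
```

```text
time_s: 5.72
position: [0.5394, 0.0675, 0.159]
eef_rot: [[-0.964, 0.268, -0.0], [0.268, 0.964, -0.0], [0.0, -0.0, -1.0]]
ft_force: [-0.2, 0.6, -1.1]
grip_width: 0.0244
5.7167 [0.5394 0.0675 0.159 ] [[-0.9635, 0.2677, -0.0002], [0.2677, 0.9635, -0.0003], [0.0001, -0.0004, -1.0]] 0.024421733117798695 [-0.2  0.6 -1.1] [ 0.1   0.4   1.86 -0.    0.88 -1.2 ]
```

View pics/w4.png

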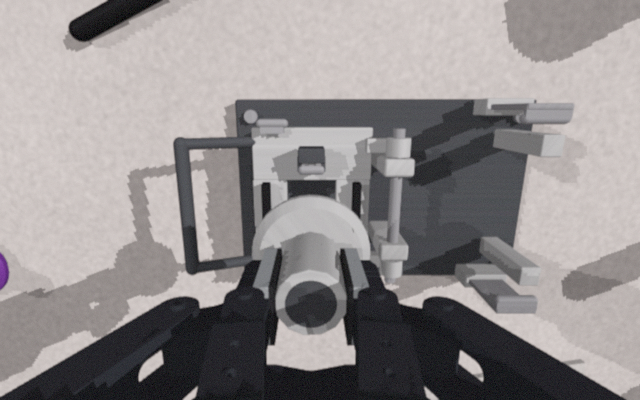

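Run:
```python
from h import *
s=np.load("w4.npz"); R,t=s["Rw"],s["tw"]
yh=np.array([.2706,.9627]);xh=np.array([.9627,-.2706])
P=cloud(s,R,t); v,u=np.mgrid[:400,:640]; z=P[...,2]
T=np.array([.5394,.0675]); print("tcp x'y'",T@xh,T@yh)
# neck top rim: outer ellipse ~ centre pixels
print("stub top rim x'y'",[ (lambda X:(X[:2]@xh,X[:2]@yh))(ray(s,310.5,304,.159-.0204+.052,R,t))])
def stat(n,m): q=P[m]; print(n,len(q),"x'",np.percentile(q[:,:2]@xh,[1,50,99]).round(4),"y'",np.percentile(q[:,:2]@yh,[1,50,99]).round(4),"z",np.median(q[:,2]).round(4))
fl=(z>.139)&(z<.154)&(v>190)&(v<262)&(u>250)&(u<372); stat("flange",fl)
stat("bar",(z>.05)&(z<.075)&(u>170)&(u<200)&(v>150)&(v<262))
stat("rod",(z>.05)&(z<.075)&(u>386)&(u<406)&(v>180)&(v<230))
stat("frame edge",(z>.04)&(z<.075)&(u>253)&(u<372)&(v>125)&(v<150))
print("roller",[ (lambda X:(X[:2]@xh,X[:2]@yh))(ray(s,312,168,.061,R,t))])
print("bar corners",[ (X[:2]@xh,X[:2]@yh) for X in (ray(s,181,143,.06,R,t),ray(s,192,267,.06,R,t))])
cv2.imwrite("pics/w4c.png",cv2.resize(s["img"][90:330,170:440,::-1],None,fx=2.4,fy=2.4,interpolation=cv2.INTER_CUBIC))
```

```text
tcp x'y' 0.5010148799999999 0.21094389
stub top rim x'y' [(np.float64(0.49992144257173055), np.float64(0.21063878856063037))]
flange 4633 x' [0.4727 0.4847 0.5003] y' [0.1847 0.2108 0.2366] z 0.1503
bar 1677 x' [0.4625 0.4987 0.5401] y' [0.1198 0.1257 0.1293] z 0.0642
rod 574 x' [0.4817 0.4981 0.5159] y' [0.265  0.2681 0.2726] z 0.0635
frame edge 2671 x' [0.4462 0.4546 0.4624] y' [0.1713 0.2115 0.2519] z 0.0462
roller [(np.float64(0.473420757095922), np.float64(0.2115350154163007))]
bar corners [(np.float64(0.45712652573477985), np.float64(0.12413797443742672)), (np.float64(0.5469980554140992), np.float64(0.12395844824061115))]
```

View pics/w4c.png

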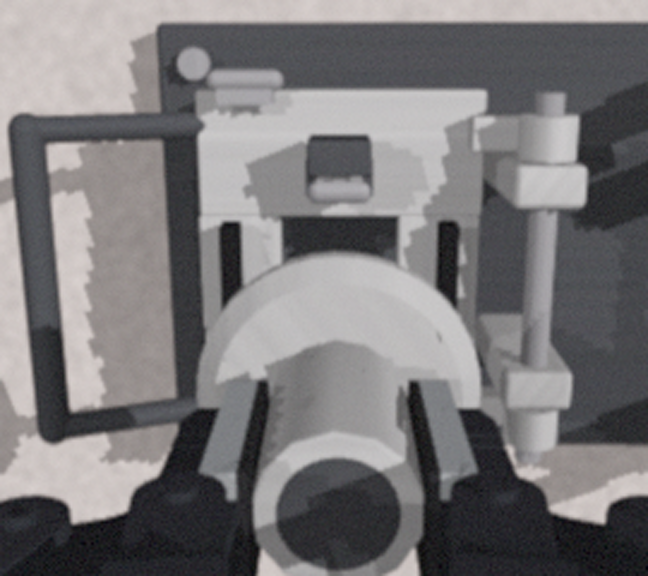

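```bash
python3 -m creep '1 -2 0.7 10 0 0 0;1 0 0 25 0 0 0;1 0 0 25 0 0 0;1 0 0 12 0 0 0;1 0 0 5 0 0 0;1 0 0 0 0 0 0;1 0 0 0 0 0 0'
python3 w.py w5
```

```text
time_s: 6.35
position: [0.5422, 0.0674, 0.0821]
eef_rot: [[-0.963, 0.269, 0.0], [0.269, 0.963, 0.0], [-0.0, 0.0, -1.0]]
ft_force: [-0.1, -0.5, -1.3]
grip_width: 0.0245
6.35 [0.5422 0.0674 0.0821] [[-0.9631, 0.2692, 0.0], [0.2692, 0.9631, 0.0], [-0.0, 0.0, -1.0]] 0.024502873471042245 [-0.1 -0.5 -1.3] [ 0.1   0.53  1.89  0.    0.72 -1.2 ]
```

View pics/w5.png

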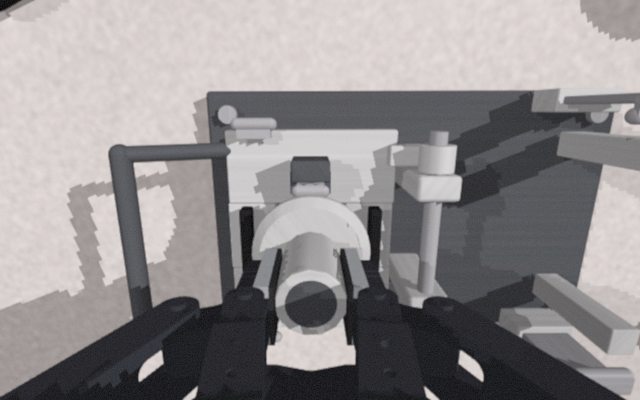

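```bash
python3 -m creep '1 0 0 3 0 0 0;1 0 0 2 0 0 0;1 0 0 2 0 0 0;1 0 0 0 0 0 0'; python3 -m creep '1 0 0 2 0 0 0;1 0 0 2 0 0 0;1 0 0 0 0 0 0'
```

```text
time_s: 6.73
position: [0.5426, 0.0679, 0.0753]
eef_rot: [[-0.963, 0.268, 0.002], [0.268, 0.963, 0.0], [-0.002, 0.001, -1.0]]
ft_force: [1.2, 0.3, 2.7]
grip_width: 0.0243
time_s: 6.98
position: [0.5417, 0.0677, 0.0703]
eef_rot: [[-0.963, 0.268, -0.0], [0.268, 0.963, -0.0], [0.0, -0.0, -1.0]]
ft_force: [1.6, -0.2, -5.1]
grip_width: 0.0247
```

```bash
python3 -m creep '1 0 0 2 0 0 0;1 0 0 2 0 0 0;1 0 0 0 0 0 0;1 0 0 0 0 0 0'; python3 -m creep '1 0 0 2 0 0 0;1 0 0 1 0 0 0;1 0 0 0 0 0 0;1 0 0 0 0 0 0'
```

```text
time_s: 7.32
position: [0.5418, 0.0677, 0.0665]
eef_rot: [[-0.963, 0.268, -0.0], [0.268, 0.963, -0.0], [0.0, -0.0, -1.0]]
ft_force: [1.9, -1.1, -4.0]
grip_width: 0.0247
time_s: 7.65
position: [0.542, 0.0677, 0.066]
eef_rot: [[-0.963, 0.268, 0.0], [0.268, 0.963, -0.0], [-0.0, 0.0, -1.0]]
ft_force: [-6.8, -1.2, 24.8]
grip_width: 0.0243
```

```bash
python3 -m creep '1 0 0 -3 0 0 0;-0.1 0 0 0 0 0 0;-0.1 0 0 0 0 0 0;-0.1 0 0 0 0 0 0;-0.1 0 0 0 0 0 0;-0.1 0 0 0 0 0 0;-0.1 0 0 -10 0 0 0;-0.1 0 0 -30 0 0 0;-0.1 0 0 -35 0 0 0;-0.1 0 0 -35 0 0 0;-0.1 -30 0 -20 0 0 0;-0.1 -30 0 -10 0 0 0;-0.1 0 0 0 0 0 0;-0.1 0 0 0 0 0 0'
python3 w.py w6
```

```text
time_s: 8.82
position: [0.601, 0.0513, 0.2082]
eef_rot: [[-0.963, 0.269, 0.003], [0.269, 0.963, 0.0], [-0.002, 0.001, -1.0]]
ft_force: [-1.0, -0.2, -0.2]
grip_width: 0.0472
8.8167 [0.601  0.0513 0.2082] [[-0.9631, 0.2693, 0.0026], [0.2693, 0.9631, 0.0002], [-0.0024, 0.0009, -1.0]] 0.04715307879989245 [-1.  -0.2 -0.2] [ 0.07  0.42  1.7   0.    1.02 -1.23]
```

View pics/w6.png

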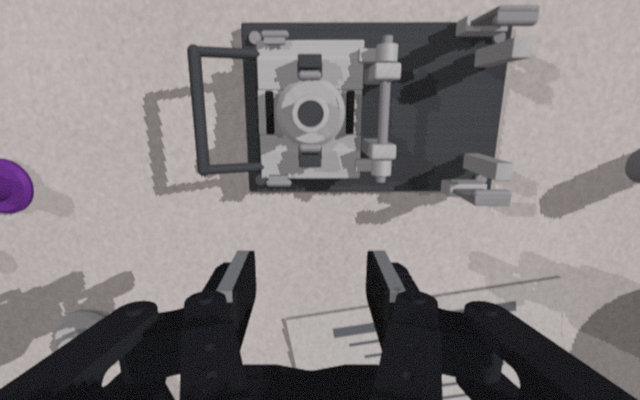

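Run:
```python
from h import *
s=np.load("w6.npz"); R,t=s["Rw"],s["tw"]
yh=np.array([.2706,.9627]);xh=np.array([.9627,-.2706])
P=cloud(s,R,t); v,u=np.mgrid[:400,:640]; z=P[...,2]
def stat(n,m): q=P[m]; print(n,len(q),"x'",np.percentile(q[:,:2]@xh,[1,50,99]).round(4),"y'",np.percentile(q[:,:2]@yh,[1,50,99]).round(4),"z",np.median(q[:,2]).round(4))
stat("rim",(z>.085)&(abs(u-311)<25)&(abs(v-113)<25))
stat("flange top",(z>.05)&(z<.07)&(np.hypot(u-310,v-108)<34)&(np.hypot(u-310,v-112)>22)&(abs(u-310)>15))
stat("bar",(z>.05)&(z<.075)&(u>188)&(u<212)&(v>60)&(v<160))
stat("rod",(z>.05)&(z<.075)&(u>376)&(u<392)&(v>85)&(v<135))
stat("frame",(z>.035)&(z<.075)&(u>258)&(u<362)&(v>45)&(v<55))
print("bar corners",[ (X[:2]@xh,X[:2]@yh) for X in (ray(s,196,51,.06,R,t),ray(s,204,170,.06,R,t))])
T=np.array([.601,.0513]);print(T@xh,T@yh)
cv2.imwrite("pics/w6c.png",cv2.resize(s["img"][10:200,180:420,::-1],None,fx=3,fy=3,interpolation=cv2.INTER_CUBIC))
```

```text
rim 1123 x' [0.4905 0.5022 0.5143] y' [0.1998 0.2114 0.2235] z 0.0983
flange top 1199 x' [0.4802 0.4985 0.5195] y' [0.1852 0.2238 0.2375] z 0.0577
bar 1301 x' [0.4651 0.5001 0.5373] y' [0.1197 0.1255 0.1292] z 0.0642
rod 507 x' [0.4821 0.4998 0.518 ] y' [0.265  0.2683 0.2727] z 0.0633
frame 925 x' [0.4514 0.4544 0.4575] y' [0.1718 0.2113 0.2505] z 0.0461
bar corners [(np.float64(0.4573039331278279), np.float64(0.1256882226525031)), (np.float64(0.547510164202871), np.float64(0.12474150770951939))]
0.56470092 0.21201710999999998
```

View pics/w6c.png

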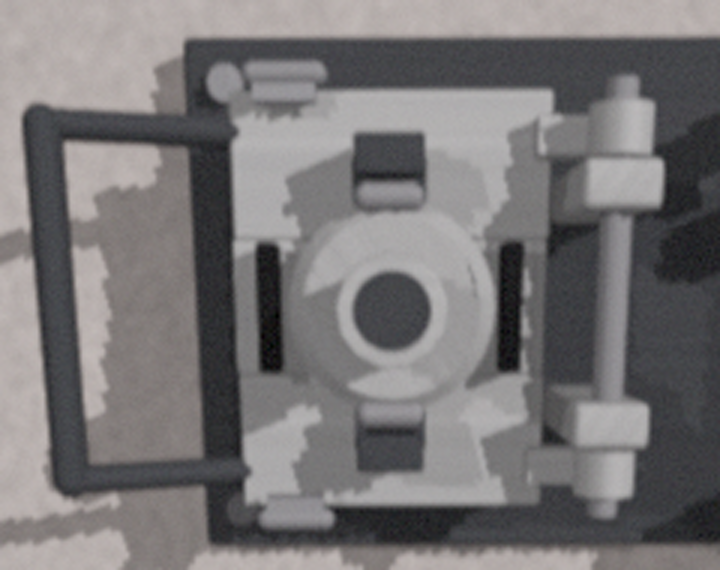

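```bash
python3 -m creep '0.4 20.8 -29 10 0 0 0;0.4 20.8 -29 10 0 0 0;0.4 20.8 -29 10 0 0 0;0.4 0 0 30 0 0 0;0.4 0 0 30 0 0 0;0.4 0 0 10 0 0 0;0.4 0 0 0 0 0 0;0.4 0 0 0 0 0 0'
python3 w.py w7
```

```text
time_s: 9.53
position: [0.5156, -0.015, 0.1066]
eef_rot: [[-0.963, 0.268, -0.002], [0.268, 0.963, 0.0], [0.002, -0.0, -1.0]]
ft_force: [0.3, -0.4, 1.2]
grip_width: 0.0254
9.5333 [ 0.5156 -0.015   0.1066] [[-0.9634, 0.268, -0.002], [0.268, 0.9634, 0.0001], [0.002, -0.0004, -1.0]] 0.02538788250599405 [ 0.3 -0.4  1.2] [-0.05  0.45  1.95  0.    0.74 -1.35]
```

View pics/w7.png

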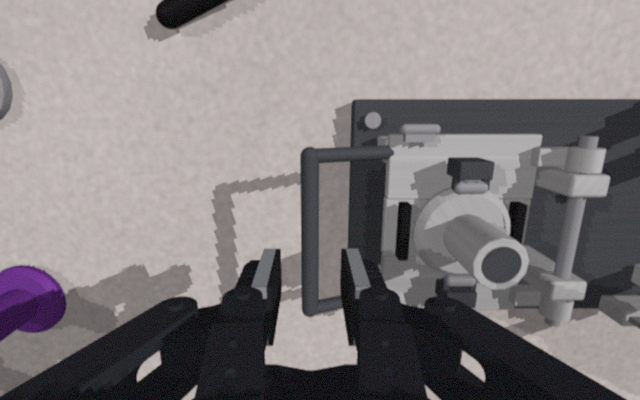

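```bash
python3 -m creep '0.4 -1 0 25 0 0 0;0.4 0 0 25 0 0 0;0.4 0 0 15 0 0 0;0.4 0 0 0 0 0 0;1 0 0 0 0 0 0;1 0 0 0 0 0 0;1 0 0 0 0 0 0;1 0 0 0 0 0 0;1 0 0 0 0 0 0'
```

```text
time_s: 10.33
position: [0.5178, -0.0162, 0.0435]
eef_rot: [[-0.963, 0.268, 0.002], [0.268, 0.963, -0.001], [-0.002, -0.0, -1.0]]
ft_force: [-1.8, -5.6, -2.2]
grip_width: 0.0079
```

```bash
python3 -m creep '1 0 0.8 -15.2 0 0 0;1 0 2.4 -15 0 0 0;1 0 3.9 -14.7 0 0 0;1 0 5.4 -14.2 0 0 0;1 0 6.9 -13.5 0 0 0;1 0 8.3 -12.7 0 0 0;1 0 9.6 -11.8 0 0 0;1 0 0 0 0 0 0'
```

```text
time_s: 11.0
position: [0.5277, 0.0197, 0.1431]
eef_rot: [[-0.964, 0.267, 0.002], [0.267, 0.964, -0.003], [-0.003, -0.002, -1.0]]
ft_force: [-4.5, -12.1, 7.9]
grip_width: 0.0074
```

```bash
python3 -m creep '1 0 10.7 -10.7 0 0 0;1 0 11.8 -9.6 0 0 0;1 0 12.7 -8.3 0 0 0;1 0 13.5 -6.9 0 0 0;1 0 14.2 -5.4 0 0 0;1 0 14.7 -3.9 0 0 0;1 0 15 -2.4 0 0 0;1 0 15.2 -0.8 0 0 0;1 0 0 0 0 0 0'
```

```text
time_s: 11.75
position: [0.5572, 0.126, 0.19]
eef_rot: [[-0.964, 0.267, 0.004], [0.267, 0.964, 0.001], [-0.003, 0.002, -1.0]]
ft_force: [-4.1, 0.3, 11.5]
grip_width: 0.0071
```

```bash
python3 w.py w8
```

```text
11.75 [0.5572 0.126  0.19  ] [[-0.9637, 0.2671, 0.0037], [0.2671, 0.9637, 0.0012], [-0.0032, 0.0021, -1.0]] 0.0070975780068208 [-4.1  0.3 11.5] [ 0.2   0.4   1.79  0.    0.96 -1.1 ]
```

View pics/w8.png

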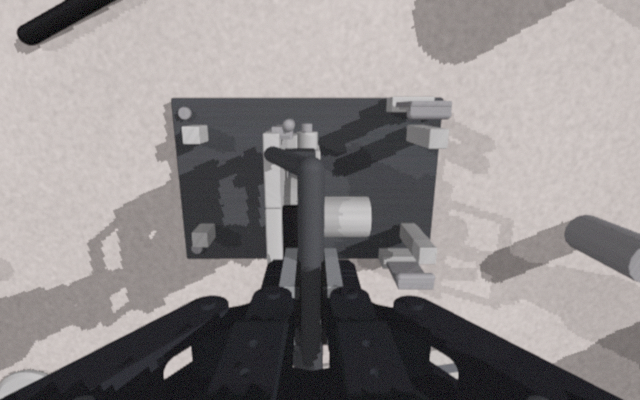

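```bash
python3 -m creep '1 0 15.2 0.8 0 0 0;1 0 15 2.4 0 0 0;1 0 14.7 3.9 0 0 0;1 0 14.2 5.4 0 0 0;1 0 13.5 6.9 0 0 0;1 0 12.7 8.3 0 0 0;1 0 11.8 9.6 0 0 0;1 0 0 0 0 0 0'
```

```text
time_s: 12.47
position: [0.583, 0.2202, 0.1485]
eef_rot: [[-0.964, 0.268, 0.001], [0.268, 0.964, 0.002], [-0.001, 0.002, -1.0]]
ft_force: [1.0, 4.3, -0.0]
grip_width: 0.0075
```

```bash
python3 -m creep '1 0 10.7 10.7 0 0 0;1 0 9.6 11.8 0 0 0;1 0 8.3 12.7 0 0 0;1 0 6.9 13.5 0 0 0;1 0 5.4 14.2 0 0 0;1 0 0 0 0 0 0'; python3 w.py w9
```

```text
time_s: 12.97
position: [0.5938, 0.2576, 0.0832]
eef_rot: [[-0.963, 0.268, 0.0], [0.268, 0.963, -0.0], [-0.0, -0.0, -1.0]]
ft_force: [4.8, -0.9, -1.0]
grip_width: 0.0077
12.9667 [0.5938 0.2576 0.0832] [[-0.9635, 0.2679, 0.0004], [0.2679, 0.9635, -0.0003], [-0.0004, -0.0002, -1.0]] 0.0076890614145314305 [ 4.8 -0.9 -1. ] [ 0.39  0.64  1.66 -0.    0.84 -0.91]
```

View pics/w9.png

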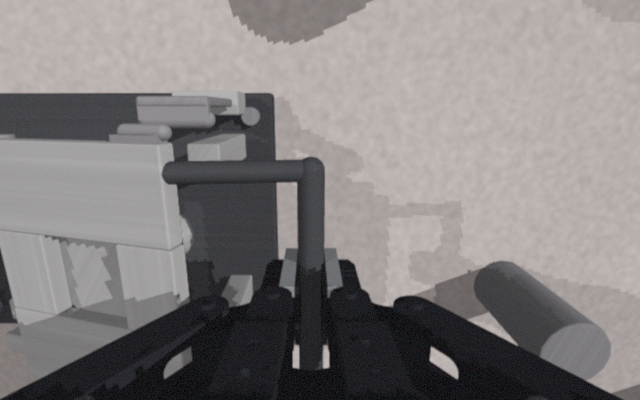

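```bash
python3 -m creep '1 0 3.5 12 0 0 0;1 0 1 8 0 0 0;1 0 0 0 0 0 0'; python3 -m creep '1 0 0.6 5 0 0 0;1 0 0.3 4 0 0 0;1 0 0 0 0 0 0'
```

```text
time_s: 13.27
position: [0.5946, 0.2615, 0.0646]
eef_rot: [[-0.963, 0.269, 0.0], [0.269, 0.963, 0.0], [-0.0, 0.0, -1.0]]
ft_force: [3.6, -0.4, -2.4]
grip_width: 0.0074
time_s: 13.52
position: [0.5949, 0.2624, 0.0577]
eef_rot: [[-0.963, 0.269, 0.0], [0.269, 0.963, 0.0], [-0.0, 0.0, -1.0]]
ft_force: [-0.4, -2.0, 2.0]
grip_width: 0.0072
```

```bash
python3 -m creep '1 0 0.2 4 0 0 0;1 0 0 4 0 0 0;1 0 0 0 0 0 0';python3 -m creep '1 0 0 3 0 0 0;1 0 0 2 0 0 0;1 0 0 0 0 0 0;1 0 0 0 0 0 0'
```

```text
time_s: 13.77
position: [0.595, 0.2629, 0.0495]
eef_rot: [[-0.963, 0.269, 0.001], [0.269, 0.963, 0.001], [-0.001, 0.001, -1.0]]
ft_force: [4.4, 2.3, -5.4]
grip_width: 0.0071
time_s: 14.1
position: [0.5949, 0.2632, 0.0442]
eef_rot: [[-0.963, 0.268, 0.001], [0.268, 0.963, 0.001], [-0.0, 0.001, -1.0]]
ft_force: [3.3, 5.1, -4.3]
grip_width: 0.0077
```

```bash
python3 -m creep '1 0 0 2 0 0 0;1 0 0 1 0 0 0;1 0 0 0 0 0 0;1 0 0 0 0 0 0'
```

```text
time_s: 14.43
position: [0.595, 0.2632, 0.0428]
eef_rot: [[-0.963, 0.268, 0.001], [0.268, 0.963, 0.001], [-0.001, 0.001, -1.0]]
ft_force: [-0.6, 3.8, 8.4]
grip_width: 0.0074
```

```bash
python3 -m creep '1 0 0 2 0 0 0;1 0 0 0 0 0 0;1 0 0 0 0 0 0'; python3 w.py w10
```

```text
time_s: 14.68
position: [0.5951, 0.2632, 0.0425]
eef_rot: [[-0.963, 0.268, 0.001], [0.268, 0.963, 0.001], [-0.001, 0.001, -1.0]]
ft_force: [-6.6, 1.2, 22.6]
grip_width: 0.0076
14.6833 [0.5951 0.2632 0.0425] [[-0.9633, 0.2684, 0.0012], [0.2684, 0.9633, 0.0011], [-0.0008, 0.0014, -1.0]] 0.007563111405774963 [-6.6  1.2 22.6] [ 0.4   0.7   1.66  0.    0.78 -0.9 ]
```

View pics/w10.png

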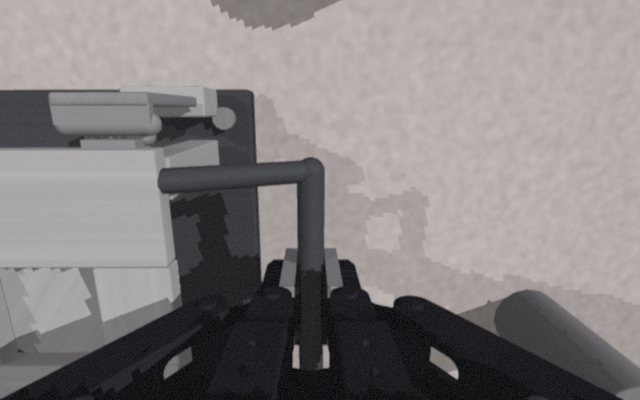

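```bash
python3 -m creep '1 0 0 -2 0 0 0;0.4 0 0 0 0 0 0;0.4 0 0 0 0 0 0;0.4 0 0 0 0 0 0;0.4 0 0 0 0 0 0;0.4 0 0 -10 0 0 0;0.4 0 0 -30 0 0 0;0.4 0 0 -40 0 0 0;0.4 0 0 -40 0 0 0;0.4 0 0 -40 0 0 0;0.4 -30 -25 -10 0 0 0;0.4 -30 -25 0 0 0 0;0.4 -30 -25 0 0 0 0;0.4 0 0 0 0 0 0;0.4 0 0 0 0 0 0'; python3 w.py w11
python3 - <<'E'
from workcell import snapshot
import cv2,numpy as np
for n in("side","scene"):
    s=snapshot(n);np.savez(n+"9.npz",**s)
    c=s["img"][130:230,220:350,::-1] if n=="side" else s["img"][170:260,320:500,::-1]
    cv2.imwrite(f"pics/{n}9c.png",cv2.resize(c,None,fx=4.4,fy=4.4,interpolation=cv2.INTER_CUBIC))
    cv2.imwrite(f"pics/{n}9.png",s["img"][:,:,::-1])
E
```

```text
time_s: 15.98
position: [0.662, 0.1639, 0.2121]
eef_rot: [[-0.962, 0.272, 0.0], [0.272, 0.962, -0.0], [-0.0, 0.0, -1.0]]
ft_force: [0.3, 0.1, 1.0]
grip_width: 0.0255
15.9833 [0.662  0.1639 0.2121] [[-0.9623, 0.2718, 0.0002], [0.2718, 0.9623, -0.0], [-0.0002, 0.0, -1.0]] 0.025548813954016307 [0.3 0.1 1. ] [ 0.23  0.53  1.51 -0.    1.11 -1.07]
```

View pics/w11.png

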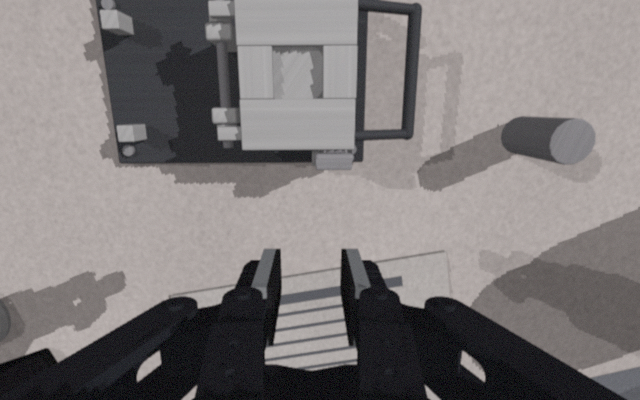

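View pics/side9c.png

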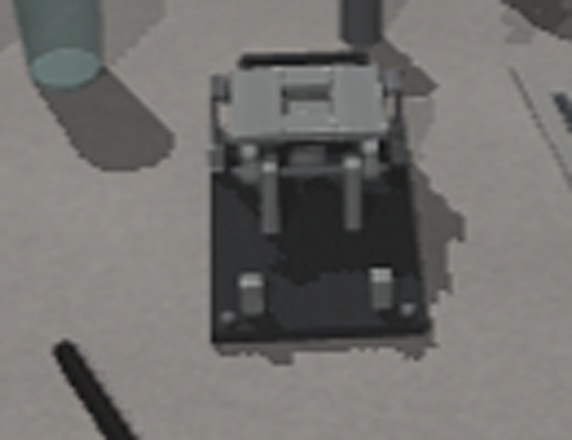

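View pics/scene9.png

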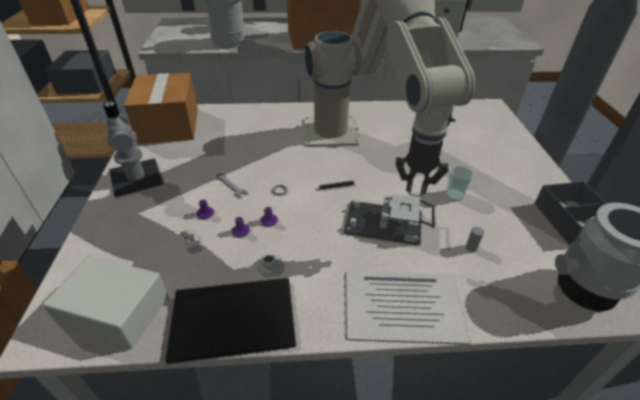

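Run:
```python
from h import *
s=np.load("w11.npz"); R,t=s["Rw"],s["tw"]
yh=np.array([.2706,.9627]);xh=np.array([.9627,-.2706])
P=cloud(s,R,t); v,u=np.mgrid[:400,:640]; z=P[...,2]
def stat(n,m): q=P[m]; print(n,len(q),"x'",np.median(q[:,:2]@xh).round(4),"y'",np.median(q[:,:2]@yh).round(4),"z",np.percentile(q[:,2],[5,50,95]).round(4))
stat("frame near hinge",(u>243)&(u<255)&(v>110)&(v<140)); stat("frame near bar",(u>340)&(u<352)&(v>110)&(v<140))
stat("window",(u>285)&(u<312)&(v>60)&(v<88)); stat("bar",(z>.03)&(z<.1)&(u>404)&(u<418)&(v>20)&(v<120))
cv2.imwrite("pics/w11c.png",cv2.resize(s["img"][0:180,200:440,::-1],None,fx=3,fy=3,interpolation=cv2.INTER_CUBIC))
```

```text
frame near hinge 319 x' 0.5385 y' 0.291 z [0.0809 0.0821 0.0834]
frame near bar 319 x' 0.5385 y' 0.3631 z [0.0811 0.0822 0.0832]
window 702 x' 0.5021 y' 0.3282 z [0.0728 0.074  0.0753]
bar 1147 x' 0.4971 y' 0.4128 z [0.0616 0.0643 0.0659]
```

View pics/w11c.png

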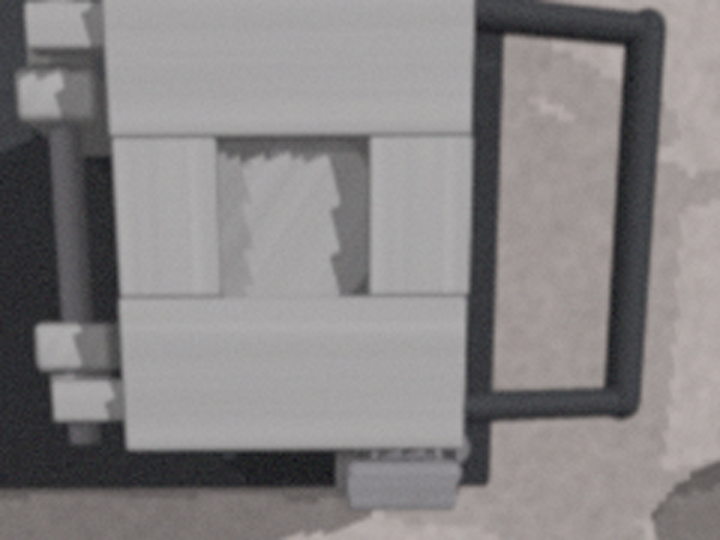

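The leaf is level, with the frame at 82 mm at both ends. The flange underside shows in the window at 74 mm, which is the seat height.

```bash
python3 -c "
from workcell import bot
print(bot.observe()['ft_force']);print(bot.close_job())"
```

```text
[-3.09774258e-04  2.29821292e-01 -4.65606248e-01]
the job is handed in; nothing more can be done
None
```

The stub is now held upside down in the closed cradle, and the job was handed in at about 16 s of the 64 s allowed.

**What I did:** I picked up the bare grey stub by its neck and pressed it into the open leaf until it snapped home. Its top then measured 98 mm, as expected when seated. I gripped the bar, carried it over the half circle and pressed down until the clips snapped through to a hard stop at about 23 N. Then I let go and backed away.

**Last checks:**
- **Leaf:** it is level after release, with the frame at 82 mm at both the hinge end and the bar end.
- **Stub:** the flange underside shows in the window at 74 mm, which is the seat height.
- **Clips:** the wrist view shows the near clip over its nose. The far clip was out of that view after release; I last saw it from the wrist just before letting go.
- **Bystanders:** by eye in the scene view, the wide flange, glass, gauge head and purple look-alikes look undisturbed. I did not re-measure their positions.
- **Robot:** the arm is clear of everything, with close to zero wrist force. No check failed or disagreed.

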